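# Reverse the swing arm of the length gauge

## Task

The swing arm of the green gauge board is on its steel pivot pin by its blue-nosed end, with the red nose out. Lift it off the pin by its black grip, turn it end for end, refit it on the pin by the hole at its red end, lying flat on the board, and leave it released with its side resting against the brass stop peg, the blue nose out and the arm on the robot's side of the peg, not beyond it. Do not let the arm drop, and leave the other things on the table undisturbed.

Things in the scene. Friction and masses are not known exactly. Their poses are not given: they have to be found in the camera images.
- gauge_board: Fixed green board, 200 mm (its x) by 240 mm (its y) by 12 mm, standing on the table; origin at the centre of its underside. Its -x side faces the robot within 0.45 rad. Pivot pin at (45, 70) mm and brass stop peg at (71, -48) mm in its x, y.
- pivot_pin (a point): Foot of the fixed upright steel pivot pin, on its axis at the board's top face. Axes as the board's. The pin is 10 mm in diameter and 30 mm tall, tapering to 4 mm in its top 8 mm.
- stop_peg (a point): Foot of the fixed brass stop peg, on its axis at the board's top face: 12 mm in diameter, 18 mm tall. With the arm on the pin and its side touching the peg's -x side (the board's -x), the arm lies exactly along the board's y axis, its outer hole 140 mm from the pin towards the board's -y.
- grip_block (a point): Centre of the black grip block on top of the arm: 18 mm wide (arm's x), 46 mm long (arm's y), 40 mm tall; this point is 20 mm above the bar's top face and 34 mm above the arm's underside, half-way between the two holes, and the arm nearly balances here. Axes are the arm's.
- red_hole (a point): Centre of the hole at the arm's red end, at the arm's underside. Axes are the arm's. At the start the arm lies flat on the board, its red end swung 0.45 to 1.0 rad from the stop peg towards the robot; it turns freely on the pin, held only by friction on the board. Pushed sideways high on the grip block it may tip and jam; push low, on the bar.
- swing_arm: The loose swing arm, 0.16 to 0.29 kg: an aluminium bar 40 mm wide (x), 168 mm long (y), 14 mm thick, with a 12.5 mm hole near each end, 140 mm apart. Origin: centre of the blue-end hole, at the underside; +y to the red end, z up. A red nose reaches 10 mm beyond the bar at +y, a blue nose 26 mm beyond it at -y.
- rubber_stamp: Loose hand stamp with a turned wooden knob, 27x62x81 mm; origin at the centre of its underside. A bystander.
- staple_box_0: Loose small red carton of staples, 36x58x19 mm; origin at the centre of its underside. A bystander, left of the board.
- staple_box_1: Loose small red-and-beige carton of staples, 36x58x19 mm; origin at the centre of its underside. A bystander, right of the board.
- spring_clamp_1: Loose blue plastic spring clamp lying flat, 58x111x21 mm; origin at the centre of its underside. A bystander.
- mug: Loose black mug, 82x119x107 mm, upright; origin at the centre of its underside. A bystander, right of the board.

How it is judged:
At the end, for the whole second after the job is handed in: The arm is on the pivot pin by its red-end hole (within 3 mm), lies flat on the board (both ends within 2.5 mm of its top face), rests with its side against the brass stop peg (outer, blue-end hole within 4 mm of its place when touching), and is still (horizontal distance between red_hole and pivot_pin below 0.003 m and z of each of red_hole, swing_arm in the frame of gauge_board below 0.0145 m and angle between grip_block's own z axis and vertical below 0.05 rad and x of swing_arm in the frame of gauge_board between 0.041 and 0.049 m and y of swing_arm in the frame of gauge_board below 0 m and linear speed of swing_arm below 0.01 m/s).
It fails at once if the arm is let go while the whole of it is more than 10 mm above the board's top face (height (world z) of each of red_hole, swing_arm above 0.022 m and contact force between anything else and swing_arm below 0.02 N).
It fails at once if the stamp, a staple carton, the blue clamp or the mug is moved by more than 20 mm (distance of any of rubber_stamp, staple_box_0, staple_box_1, spring_clamp_1, mug from where it was at the start of the episode above 0.02 m).
It also fails if it takes over 64 s, if anything falls off the work surface, if the arm or the gripper's body presses on something with over 40 N, if the wrist force passes 120 N, or if a joint passes its speed limit or range.

## Robot

A 7-joint arm with a two-finger parallel gripper is mounted at the origin on a cart in front of the work surface, level with it; the furniture and walls round the work are solid. World frame = base frame: x ahead of the robot, y to its left, z up, the work surface at z = 0. Lengths are in m, angles in rad, forces in N, time in s.
With the tool pointing down it reaches from about 0.35 to 0.9 m from the base axis. Payload 8.1 kg.
Tool frame: the origin (TCP) lies midway between the tips of the shut fingers; the grasp point (between the pads) lies grip_point_offset behind it (grip_point_offset is the distance from the TCP to the grasp point, in m); z points along the fingers, y is the line along which they close (so a half turn about z gives the same grasp; the last joint's range is limited). The gripper opens to 92 mm and grips with 3 to 60 N. Pads are 19 mm wide; open, the fingers measure 130 mm over their backs; the gripper's body (75 mm by 190 mm) begins 47 mm behind the grasp point.
Start: joints at [1.217, 0.434, 0.025, 1.573, -0.012, 1.134, -0.075], TCP at [0.155, -0.605, 0.227] pointing down, gripper open.
Joint ranges: [-2.62, 2.62], [-0.44, 2.09], [-1.27, 1.32], [0.08, 2.57], [-1.32, 4.46], [0.12, 2], [-2.74, 2.74]. Speed limits (rad/s): [2.22, 2.22, 3.01, 3.01, 3.14, 3.14, 3.14].

## Interface

Orientations are given as a unit quaternion [w, x, y, z].
In Python, from bench import * gives the robot as it stands. The module is installed in compiled form; this text tells all that it offers.
- The arm moves only by the tool play_rows, never from a script. Its argument "increments" is a list of rows, each a list of 3 entries, a list of its own where there are three numbers: the shift along the world's x, y, z in m, then the turn, a rotation vector about the world's x, y, z in rad, then the gripper command: -1 is fully open, 1 is shut, values between are in proportion. A call has 1 to 20 rows; each row shifts and turns the commanded pose from where the row before left it; what a row does not reach is not made up. A row lasts 1/10 s, in which the tool goes at most 50 mm and 8.59 degrees, less where a joint would pass 70% of its speed; a pose out of reach is approached as far as the arm can. A call is refused whole if a number of a shift passes 0.05 or a number of a turn 0.15, either way. A call with a gripper value outside its range is refused whole. The fingers move at their own pace and stop on an object; "newtons" is the grip in N (left out, the last holds). Time passes only in rows, so rows that do not move let the fingers close. It gives the time, the measured TCP pose, the force, the opening and the grip force at its end, in the units of the state.
- get_state(): the state, without advancing time (a new reading comes with each control period).
- get_image(name): name is "scene" or "top"; returns a dict with "frame" (480x640x3 uint8, red, green, blue), "depth" (480x640 float32, m along the optical axis (not along the pixel's ray), 0 where there is no reading), "fx", "fy", "cx", "cy" (pixels), "R" (3x3) and "t" (3): a world point X has camera coordinates R X + t. Camera axes: x right, y down, z forward; pixel columns grow to the right and rows downward; lengths in m; the calibration is good to about 2 mm. A picture is of the moment at which its call begins.
- close_job(): hands the job in; it is judged then, once.
The state is a dict: "clock": time; "q": joint angles; "qd": joint speeds; "tau": joint torques, N m; "position": TCP position; "tcp_rot": TCP orientation; "wrist_force": force on the tool from outside, world axes, zero at the start; "moment": the same for the moment, N m; "opening": finger opening in m; "grip_force": force on a finger pad.
Only numpy, scipy, OpenCV 4.12 (cv2) and the standard library are available. Lean on these libraries where they do the work, as an engineer would, in place of code of your own. Each camera call takes 0.05 s, during which the arm holds its last target. There are 200 camera calls.

## Working session

There is one attempt and no reset: what is moved stays moved. The work goes in short steps, Python scripts to look and compute and a tool call to move; the robot and the scene stay as the last step left them, time stands still between calls to the robot, and variables do not carry over. Pictures are saved under pics/ and viewed, at most 10 in all, crops included, and the job is handed in when it is done.

Besides the shell and the picture viewer there is one more tool, called after ">>>" as a command line: name --argument value ..., lists and objects as JSON in quotes. play_rows: Moves the arm, as the interface text tells. Its arguments: {"type":"object","properties":{"increments":{"type":"array","items":{"type":"array"}},"newtons":{"type":"number"}},"required":["increments"]}

```bash
mkdir -p pics; python3 - <<'E'
from bench import *
import cv2,numpy as np
s=get_state();print({k:np.round(v,3) if not isinstance(v,dict) else v for k,v in s.items()})
for n in("scene","top"):
    im=get_image(n);np.savez(f"pics/{n}0.npz",**im)
    cv2.imwrite(f"pics/{n}0.png",im["frame"][:,:,::-1])
    print(n,im["fx"],im["cx"],im["cy"],np.round(im["R"],3).tolist(),np.round(im["t"],3), np.round(-im["R"].T@im["t"],3))
E
ls
```

```text
{'clock': np.float64(0.0), 'q': array([ 1.217,  0.435,  0.025,  1.574, -0.012,  1.134, -0.075]), 'qd': array([ 0.001,  0.   ,  0.   , -0.002, -0.002, -0.001,  0.001]), 'tau': array([ 1.0000e-03, -6.6784e+01,  9.8600e-01, -3.1447e+01, -6.0000e-02,
        4.3000e-02,  0.0000e+00]), 'position': array([ 0.155, -0.605,  0.226]), 'tcp_rot': array([-0.001,  0.992,  0.125, -0.   ]), 'wrist_force': array([0.177, 0.625, 0.651]), 'moment': array([ 0.015, -0.001, -0.026]), 'grip_force': np.float64(0.0), 'opening': np.float64(0.092)}
scene 567.9937531009328 306.9207225232458 243.8924664520673 [[-0.519, -0.855, 0.009], [-0.638, 0.381, -0.669], [0.569, -0.353, -0.743]] [0.279 0.414 1.333] [-0.35   0.551  1.265]
top 437.9776976184428 314.11425573511247 245.33421657245862 [[-0.028, -0.999, -0.017], [-0.987, 0.03, -0.159], [0.159, 0.013, -0.987]] [-0.005  0.535  0.988] [ 0.371 -0.033  1.06 ]
pics
```

View pics/scene0.png

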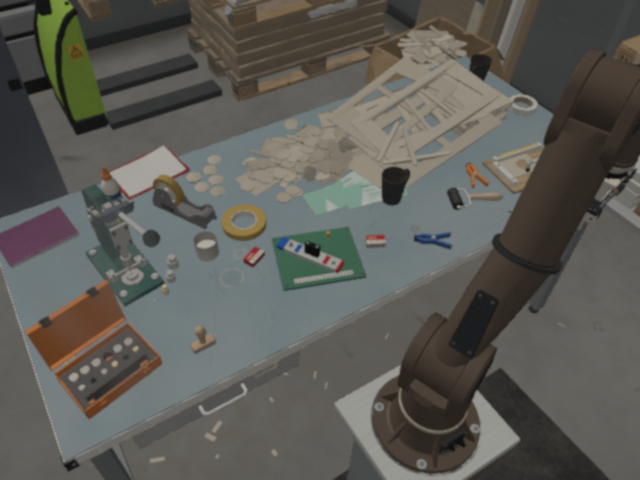

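View pics/top0.png

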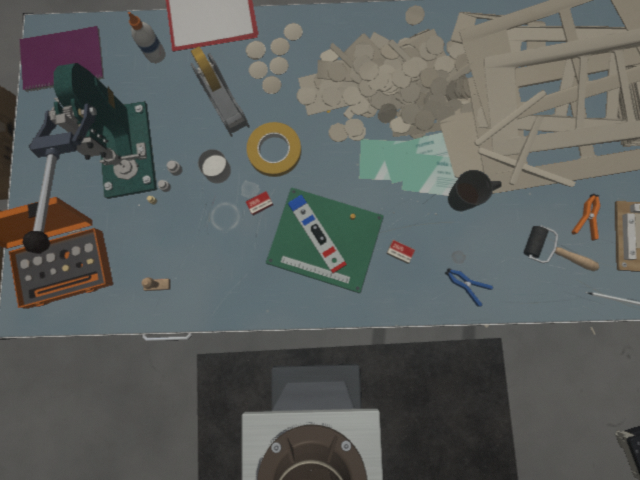

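Scene view: board near (318,258), arm on it, and the stamp at (203,340). Top view: board corners are about (292,190), (383,217), (360,292) and (266,263). The blue nose is at (297,203), the red nose at (338,268), the grip at (320,232) and the peg at (352,216).

```bash
cat > h.py <<'E'
import numpy as np,cv2
def ray(im,u,v):
    d=im["R"].T@np.array([(u-im["cx"])/im["fx"],(v-im["cy"])/im["fy"],1.]);return -im["R"].T@im["t"],d
def onplane(im,p,z):
    c,d=ray(im,*p);return c+d*(z-c[2])/d[2]
def two(a,pa,b,pb):
    c1,d1=ray(a,*pa);c2,d2=ray(b,*pb);k=np.linalg.lstsq(np.c_[d1,-d2],c2-c1,rcond=None)[0]
    x,y=c1+k[0]*d1,c2+k[1]*d2;return (x+y)/2,np.linalg.norm(x-y)
def blobs(im,lo,hi,box,amin=4):
    hsv=cv2.cvtColor(im["frame"],cv2.COLOR_RGB2HSV);m=cv2.inRange(hsv,lo,hi);k=np.zeros_like(m);x0,y0,x1,y1=box;k[y0:y1,x0:x1]=255
    m&=k;n,l,st,c=cv2.connectedComponentsWithStats(m)
    return [(c[i].round(1),st[i,4],l==i) for i in np.argsort(-st[:,4]) if i and st[i,4]>=amin]
E
python3 - <<'E'
from h import *
import bench;print([n for n in dir(bench) if n[0]!='_'],getattr(bench,'grip_point_offset',None))
T=dict(np.load("pics/top0.npz"));S=dict(np.load("pics/scene0.npz"))
boxes=dict(top=(262,185,388,296),scene=(268,222,368,290))
rng=dict(green=((60,80,30),(90,255,160)),brass=((10,100,90),(28,255,255)),blue=((105,120,60),(125,255,255)),red=((172,120,90),(180,255,255)),red2=((0,150,90),(8,255,255)),black=((0,0,0),(180,120,32)))
for n,im in(("top",T),("scene",S)):
    for c,(lo,hi) in rng.items():
        b=blobs(im,lo,hi,boxes[n])
        print(n,c,[(x[0].tolist(),int(x[1])) for x in b[:4]])
        if c=="green":
            h=cv2.convexHull(np.argwhere(b[0][2])[:,::-1].astype(np.float32));
            q=cv2.approxPolyN(h,4,ensure_convex=True)[0].astype(float) if hasattr(cv2,'approxPolyN') else cv2.boxPoints(cv2.minAreaRect(h))
            print(q.tolist(),[onplane(im,p,.012).round(4).tolist() for p in q])
for n,im,bx in(("top",T,boxes["top"]),("scene",S,boxes["scene"])):
    x0,y0,x1,y1=bx;cv2.imwrite(f"pics/c_{n}.png",cv2.resize(im["frame"][y0:y1,x0:x1,::-1],None,fx=5,fy=5,interpolation=cv2.INTER_NEAREST))
a=cv2.imread("pics/c_top.png");b=cv2.imread("pics/c_scene.png");b=cv2.copyMakeBorder(b,0,a.shape[0]-b.shape[0],0,0,cv2.BORDER_CONSTANT)
m=np.hstack([a,b]);print(m.shape);cv2.imwrite("pics/both.png",cv2.resize(m,(800,int(m.shape[0]*800/m.shape[1])),interpolation=cv2.INTER_AREA))
E
```

```text
['Unreachable', 'close_job', 'get_image', 'get_state', 'grip_point_offset'] 0.0188
top green [([327.9, 238.1], 5516), ([333.7, 260.0], 7)]
[[359.4648742675781, 292.3297424316406], [265.4990234375, 262.4314880371094], [290.9504089355469, 187.2892608642578], [382.91522216796875, 215.27854919433594]] [[0.4232, -0.1247, 0.012], [0.5014, 0.0985, 0.012], [0.6871, 0.0334, 0.012], [0.6089, -0.1901, 0.012]]
top brass [([352.3, 215.7], 18)]
top blue [([296.7, 202.2], 152), ([307.8, 219.9], 54)]
top red []
top red2 [([338.5, 266.7], 49), ([328.6, 251.4], 48), ([264.3, 196.2], 41)]
top black []
scene green [([318.9, 257.3], 2369)]
[[283.5653076171875, 289.54388427734375], [272.2727355957031, 238.72727966308594], [347.1302795410156, 227.21072387695312], [365.1750793457031, 276.18951416015625]] [[0.4979, 0.0995, 0.012], [0.6811, 0.0339, 0.012], [0.6058, -0.1854, 0.012], [0.4205, -0.122, 0.012]]
scene brass [([327.9, 233.6], 14)]
scene blue [([281.9, 242.6], 78), ([298.0, 247.5], 16)]
scene red []
scene red2 [([339.5, 266.1], 26), ([325.9, 259.5], 15)]
scene black [([311.9, 249.5], 112)]
(555, 1130, 3)
```

View pics/both.png

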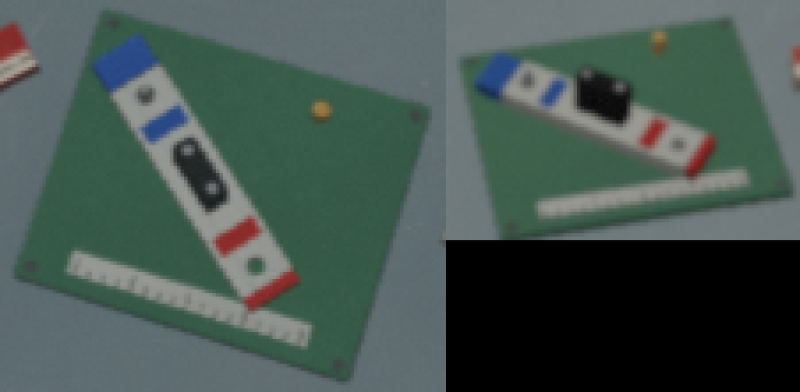

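The 2x crop shows, in top-view pixels, the pin tip at about (303,211.6), the red hole at (334,260) and the grip top at (318.4,232.5). In the scene view the pin is at about (291,244.5). I'll now work out the numbers.

```bash
cat > meas.py <<'E'
from h import *
def black(im,box,vmax):
    b=blobs(im,(0,0,0),(180,255,vmax),box,8);return [(x[0],int(x[1]),x[2]) for x in b]
E
python3 - <<'E'
from meas import *
T=dict(np.load("pics/top0.npz"));S=dict(np.load("pics/scene0.npz"))
bt=black(T,(305,215,332,250),60);bs=black(S,(300,236,325,262),45)
print([(x[0],x[1]) for x in bt],[(x[0],x[1]) for x in bs])
for n,im,b in(("t",T,bt),("s",S,bs)):
    y,x=np.nonzero(b[0][2]);print(n,x.min(),x.max(),y.min(),y.max())
h=np.argwhere(bt[0][2])[:,::-1].astype(np.float32);r=cv2.minAreaRect(h);print(r)
g=onplane(T,r[0],.066);print("grip",g)
# depth based height of grip top and screws
u,v=map(int,np.round(r[0]));
def dp(im,u,v):
    c,d=ray(im,u,v);return c+d*im["depth"][v,u]
for v in range(228,238,2):print(v,dp(T,int(round(r[0][0]+(v-r[0][1])*.63)),v).round(4))
# two view: screws from crop pic
f=5*800/1130
scr_t=[(262+a/f,185+b/f) for a,b in((187,149),(212,187))]
x0=446; scr_s=[(268+(a-x0)/f,222+b/f) for a,b in((587,73),(618,87))]
for a,b in zip(scr_t,scr_s):print("screw",two(T,a,S,b))
print("pin2",two(T,(262+145/f,185+94/f),S,(268+(529-x0)/f,222+79/f)), onplane(T,(262+145/f,185+94/f),.042))
print("peg2",two(T,(352.3,215.7),S,(327.9,233.6)),onplane(T,(352.3,215.7),.030))
print("redhole",onplane(T,(262+255/f,185+265/f),.026))
for c,z in(((307.8,219.9),.026),((328.6,251.4),.026)):print("bands",onplane(T,c,z))
for c,z in(((298.0,247.5),.026),((325.9,259.5),.026)):print("bandsS",onplane(S,c,z))
# deoth at board/bar
for p in((340,230),(312,228),(326,250),(352,216)):print(p,dp(T,*p).round(4))
E
```

```text
[(array([317.9, 234.4]), 117)] [(array([311.9, 249.2]), 132)]
t 311 325 225 243
s 305 319 243 255
((317.94384765625, 233.91009521484375), (19.71596336364746, 7.419985771179199), 57.9946174621582)
grip [ 0.55736297 -0.03022969  0.066     ]
228 [ 0.5713 -0.0215  0.0672]
230 [ 0.5668 -0.0237  0.0657]
232 [ 0.5618 -0.0282  0.0667]
234 [ 0.5566 -0.0304  0.0691]
236 [ 0.5524 -0.0325  0.0661]
screw (array([ 0.57359248, -0.02394799,  0.06405009]), np.float64(0.0012893406258889187))
screw (array([ 0.54872683, -0.03892134,  0.06214243]), np.float64(0.00041169690259397176))
pin2 (array([0.61985152, 0.00387066, 0.02864354]), np.float64(0.001669313918759672)) [0.61719713 0.00399853 0.042     ]
peg2 (array([ 0.60773252, -0.11544905,  0.02024255]), np.float64(0.0018310529524969271)) [ 0.60610939 -0.11399713  0.03      ]
redhole [ 0.50097218 -0.06652204  0.026     ]
bands [ 0.60003754 -0.00661011  0.026     ]
bands [ 0.52168239 -0.05427453  0.026     ]
bandsS [ 0.60064806 -0.0079741   0.026     ]
bandsS [ 0.52001793 -0.05315055  0.026     ]
(340, 230) [ 0.5751 -0.0839  0.0141]
(312, 228) [ 0.571  -0.0169  0.0695]
(326, 250) [ 0.5255 -0.0482  0.0244]
(352, 216) [ 0.606  -0.1134  0.0274]
```

>>> play_rows --increments '[[[0.02,0.028,0],[0,0,0.14],-1],[[0.02,0.028,0],[0,0,0.14],-1],[[0.02,0.028,0],[0,0,0.14],-1],[[0.02,0.028,0],[0,0,0.14],-1],[[0.02,0.028,0],[0,0,0.14],-1],[[0.02,0.028,0],[0,0,0.14],-1],[[0.02,0.028,0],[0,0,0.14],-1],[[0.02,0.028,0],[0,0,0.14],-1],[[0.02,0.028,0],[0,0,0.14],-1],[[0.02,0.028,0],[0,0,0.14],-1]]'

```text
clock: 1.1
position: [0.3555, -0.3241, 0.2266]
tcp_rot: [-0.0, 0.676, 0.737, -0.0]
wrist_force: [-0.2, -0.7, 0.4]
opening: 0.0917
grip_force: 0.0
```

```bash
cat > st.py <<'E'
from bench import *
import numpy as np
from scipy.spatial.transform import Rotation as Ro
def st():
    s=get_state();w,x,y,z=s["tcp_rot"];M=Ro.from_quat([x,y,z,w]).as_matrix()
    print(round(float(s["clock"]),2),"q",s["q"].round(2),"p",s["position"].round(4),"yaw_y",np.degrees(np.arctan2(M[1,1],M[0,1])).round(2),"z",M[:,2].round(4),"F",s["wrist_force"].round(1),"M",s["moment"].round(2),"op",round(float(s["opening"]),4),round(float(s["grip_force"]),1));return s,M
if __name__=="__main__":st()
E
python3 st.py
```

```text
1.1 q [ 0.96  0.23 -0.4   1.89  0.11  1.04  0.6 ] p [ 0.3555 -0.3241  0.2266] yaw_y 4.9 z [-4.e-04  2.e-04 -1.e+00] F [-0.2 -0.7  0.4] M [ 0.02 -0.15 -0.05] op 0.0917 0.0
```

>>> play_rows --increments '[[[0.0136,0.0195,-0.004],[0,0,0.135],-1],[[0.0136,0.0195,-0.004],[0,0,0.135],-1],[[0.0136,0.0195,-0.004],[0,0,0.135],-1],[[0.0136,0.0195,-0.004],[0,0,0.135],-1],[[0.0136,0.0195,-0.004],[0,0,0.135],-1],[[0.0136,0.0195,-0.004],[0,0,0.135],-1],[[0.0136,0.0195,-0.004],[0,0,0.135],-1],[[0.0136,0.0195,-0.004],[0,0,0.135],-1],[[0.0136,0.0195,-0.004],[0,0,0.135],-1],[[0.0136,0.0195,-0.004],[0,0,0.135],-1],[[0.0136,0.0195,-0.004],[0,0,0.135],-1],[[0.0136,0.0195,-0.004],[0,0,0.135],-1],[[0.0136,0.0195,-0.004],[0,0,0.135],-1],[[0.0136,0.0195,-0.004],[0,0,0.135],-1],[[0.0136,0.0195,-0.004],[0,0,0.135],-1],[[0,0,0],[0,0,0],-1]]'

```text
clock: 2.7
position: [0.5599, -0.0297, 0.1661]
tcp_rot: [0.0, -0.268, 0.964, 0.001]
wrist_force: [-0.8, -0.7, 0.5]
opening: 0.0919
grip_force: 0.0
```

```bash
python3 st.py
```

```text
2.7 q [ 0.57  0.54 -0.87  1.76  0.46  1.06  1.65] p [ 0.5599 -0.0297  0.1661] yaw_y 121.04 z [-2.0e-04  2.7e-03 -1.0e+00] F [-0.8 -0.7  0.5] M [ 0.15 -0.08  0.01] op 0.0919 0.0
```

>>> play_rows --increments '[[[0,-0.001,-0.025],[0,0,0],-1],[[0,0,-0.025],[0,0,0],-1],[[0,0,-0.025],[0,0,0],-1],[[0,0,-0.025],[0,0,0],-1],[[0,0,-0.02],[0,0,0],-1],[[0,0,-0.01],[0,0,0],-1],[[0,0,-0.005],[0,0,0],-1],[[0,0,0],[0,0,0],-1],[[0,0,0],[0,0,0],-1]]' --newtons 10

```text
clock: 3.6
position: [0.5596, -0.034, 0.0326]
tcp_rot: [0.001, -0.264, 0.965, -0.0]
wrist_force: [-0.1, 0.7, 0.2]
opening: 0.0921
grip_force: 0.0
```

```bash
python3 - <<'E'
from st import *;import cv2
st();im=get_image("scene");cv2.imwrite("pics/g1.png",cv2.resize(im["frame"][190:310,240:400,::-1],None,fx=4,fy=4))
E
```

```text
3.6 q [ 0.48  0.69 -0.75  1.88  0.63  0.82  1.5 ] p [ 0.5596 -0.034   0.0326] yaw_y 120.58 z [ 0.0012 -0.     -1.    ] F [-0.1  0.7  0.2] M [ 0.09 -0.11 -0.04] op 0.0921 0.0
```

View pics/g1.png

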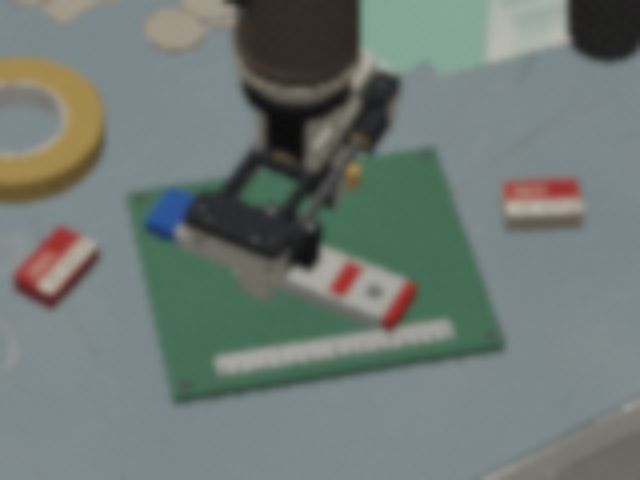

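The gripper straddles the grip, and the arm is undisturbed on the pin. I'll shift y by about 3 mm and close.

>>> play_rows --increments '[[[0,0.003,-0.001],[0,0,0],-1],[[0,0,0],[0,0,0],0],[[0,0,0],[0,0,0],0.5],[[0,0,0],[0,0,0],1],[[0,0,0],[0,0,0],1],[[0,0,0],[0,0,0],1],[[0,0,0],[0,0,0],1],[[0,0,0],[0,0,0],1],[[0,0,0],[0,0,0],1],[[0,0,0],[0,0,0],1]]' --newtons 10

```text
clock: 4.65
position: [0.5591, -0.031, 0.0307]
tcp_rot: [-0.0, -0.264, 0.965, 0.0]
wrist_force: [-0.1, 0.0, -0.2]
opening: 0.0244
grip_force: 0.0
```

```bash
python3 st.py
```

```text
4.65 q [ 0.47  0.69 -0.75  1.88  0.64  0.82  1.49] p [ 0.5591 -0.031   0.0307] yaw_y 120.6 z [-0.  0. -1.] F [-0.1  0.  -0.2] M [ 0.13 -0.1  -0.01] op 0.0244 0.0
```

>>> play_rows --increments '[[[0,0,0],[0,0,0],1],[[0,0,0],[0,0,0],1],[[0,0,0],[0,0,0],1],[[0,0,0],[0,0,0],1],[[0,0,0],[0,0,0],1],[[0,0,0],[0,0,0],1]]' --newtons 30

```text
clock: 5.25
position: [0.559, -0.0309, 0.0307]
tcp_rot: [-0.0, -0.264, 0.965, 0.0]
wrist_force: [0.1, 0.7, 0.1]
opening: 0.0176
grip_force: 30.0
```

```bash
python3 st.py
```

```text
5.25 q [ 0.47  0.69 -0.75  1.88  0.64  0.82  1.49] p [ 0.559  -0.0309  0.0307] yaw_y 120.6 z [-1.e-04  1.e-04 -1.e+00] F [0.1 0.7 0.1] M [ 0.19 -0.16  0.04] op 0.0176 30.0
```

>>> play_rows --increments '[[[0,0,0.005],[0,0,0],1],[[0,0,0.005],[0,0,0],1],[[0,0,0.005],[0,0,0],1],[[0,0,0.005],[0,0,0],1],[[0,0,0.006],[0,0,0],1],[[0,0,0.006],[0,0,0],1],[[0,0,0.01],[0,0,0],1],[[0,0,0.01],[0,0,0],1],[[0,0,0.01],[0,0,0],1],[[0,0,0.01],[0,0,0],1],[[0,0,0.008],[0,0,0],1],[[0,0,0],[0,0,0],1]]'

```text
clock: 6.45
position: [0.5598, -0.0308, 0.1121]
tcp_rot: [0.001, -0.264, 0.965, -0.0]
wrist_force: [0.3, -0.9, -1.9]
opening: 0.0179
grip_force: 30.0
```

```bash
python3 - <<'E'
from st import *;import cv2
st();im=get_image("scene");cv2.imwrite("pics/g2.png",cv2.resize(im["frame"][170:310,240:400,::-1],None,fx=4,fy=4))
E
```

```text
6.45 q [ 0.53  0.6  -0.83  1.82  0.53  0.96  1.58] p [ 0.5598 -0.0308  0.1121] yaw_y 120.59 z [ 0.002 -0.    -1.   ] F [ 0.3 -0.9 -1.9] M [ 0.12 -0.12  0.01] op 0.0179 30.0
```

View pics/g2.png

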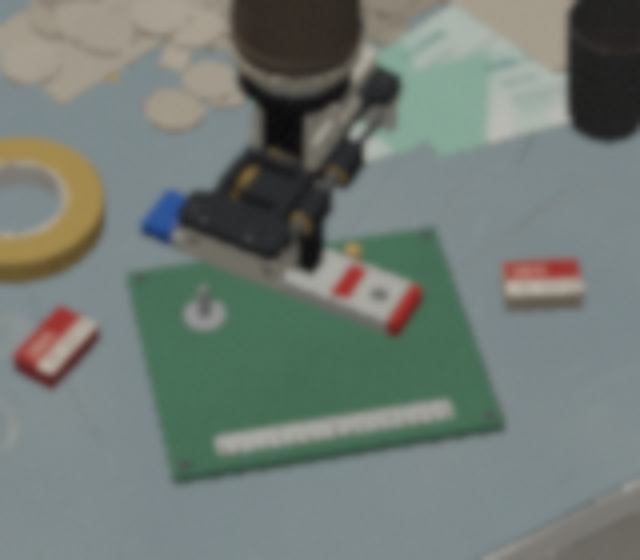

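The arm is lifted and level, and the freed pin shows at crop (205,295), which is scene (291,244). Next is the turn of -151° towards the refit angle, 0.2 rad short of the stop.

>>> play_rows --increments '[[[0.0013,-0.0014,0],[0,0,-0.12],1],[[0.0013,-0.0014,0],[0,0,-0.139],1],[[0.0013,-0.0014,0],[0,0,-0.139],1],[[0.0013,-0.0014,0],[0,0,-0.139],1],[[0.0013,-0.0014,0],[0,0,-0.139],1],[[0.0013,-0.0014,0],[0,0,-0.139],1],[[0.0013,-0.0014,0],[0,0,-0.139],1],[[0.0013,-0.0014,0],[0,0,-0.139],1],[[0.0013,-0.0014,0],[0,0,-0.139],1],[[0.0013,-0.0014,0],[0,0,-0.139],1],[[0.0013,-0.0014,0],[0,0,-0.139],1],[[0.0013,-0.0014,0],[0,0,-0.139],1],[[0.0013,-0.0014,0],[0,0,-0.139],1],[[0.0013,-0.0014,0],[0,0,-0.139],1],[[0.0013,-0.0014,0],[0,0,-0.139],1],[[0.0013,-0.0014,0],[0,0,-0.139],1],[[0.0013,-0.0014,0],[0,0,-0.139],1],[[0.0013,-0.0014,0],[0,0,-0.139],1],[[0,0,0],[0,0,-0.139],1],[[0,0,0],[0,0,-0.02],1]]'

```text
clock: 8.5
position: [0.5821, -0.056, 0.1102]
tcp_rot: [-0.0, 0.87, 0.493, -0.0]
wrist_force: [0.4, -0.2, -2.1]
opening: 0.0179
grip_force: 30.0
```

```bash
python3 - <<'E'
from st import *;import cv2
st()
c=[]
for n,(x0,y0) in (("scene",(240,180)),("top",(260,170))):
    im=get_image(n);np.savez(f"pics/{n}1.npz",**im);c.append(cv2.resize(im["frame"][y0:y0+130,x0:x0+100,::-1],None,fx=4,fy=4,interpolation=cv2.INTER_CUBIC))
cv2.imwrite("pics/g3.png",np.hstack(c))
E
```

```text
8.5 q [ 0.11  0.5  -0.15  1.8   0.09  0.86 -0.62] p [ 0.5821 -0.056   0.1102] yaw_y -30.92 z [-1.e-03 -3.e-04 -1.e+00] F [ 0.4 -0.2 -2.1] M [-0.03 -0.07  0.  ] op 0.0179 30.0
```

View pics/g3.png

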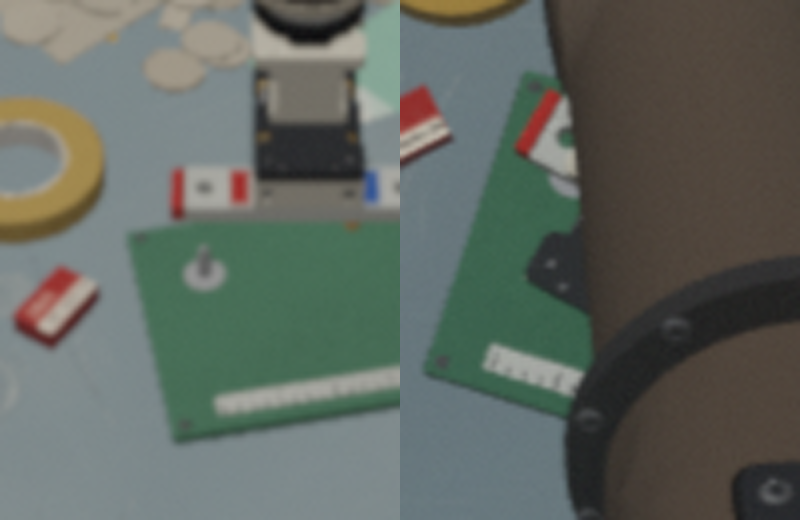

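The arm is turned with its red end over the pin side. In the scene view the red hole is at (291,227) and the pin tip at about (290.8,242.5). In the top view the hole is at about (301,204).

```bash
python3 - <<'E'
from h import *
S=dict(np.load("pics/scene1.npz"));T=dict(np.load("pics/top1.npz"))
g=cv2.cvtColor(S["frame"],cv2.COLOR_RGB2GRAY).astype(int)
print(g[222:233,286:299]);print(g[238:254,284:299])
gt=cv2.cvtColor(T["frame"],cv2.COLOR_RGB2GRAY).astype(int);print(gt[198:211,296:308])
h=(291,227);print("hole S",onplane(S,h,.1055),"T",onplane(T,(301.3,203.9),.1055),"2v",two(S,h,T,(301.3,203.9)))
for z in(.042,.038):print("pin",onplane(S,(290.8,242.5),z))
E
```

```text
[[142 157 161 161 161 162 161 161 161 161 158 147 133]
 [142 162 165 165 166 166 166 166 166 167 162 142 114]
 [142 161 164 162 159 159 162 165 166 167 161 138 102]
 [143 162 160 150 140 140 149 161 166 167 162 138 101]
 [142 161 155 135 119 120 133 155 166 168 164 139 102]
 [142 162 157 137 120 118 131 153 166 168 163 139 100]
 [142 163 164 154 145 143 150 161 168 169 164 140 101]
 [143 163 167 165 162 161 163 167 169 168 163 141 108]
 [143 161 165 166 165 164 165 166 166 166 162 144 123]
 [134 152 156 156 156 157 157 157 156 157 154 144 134]
 [114 130 134 134 134 134 134 134 135 134 133 129 124]]
[[ 95  94  96  95  96  95  96  96  96  96  96  95  95  95  96]
 [ 95  96  96  95  95  95  96  96  96  96  95  95  95  95  96]
 [ 97  96  96  96  97  98 100 101  98  96  96  96  95  95  96]
 [ 96  97  96  96  98 104 113 109 101  97  96  97  96  96  97]
 [ 95  95  96  96  99 109 114 108 100  96  96  96  96  95  96]
 [ 95  96  94  96 100 107 105  99  95  95  97  95  96  97  96]
 [ 96  95  96 100 107 108 102  94  95  99 102  99  97  96  95]
 [ 95  96 102 114 121 114 101  95 103 117 120 111 101
[... 719 characters left out ...]
 [137 160 159 136  97  82  71  52  51  55  55  57]
 [159 160 147 111  83  79  70  55  53  54  57  57]
 [163 164 147 111  85  83  77  61  52  54  57  56]
 [165 164 155 125  96  87  77  60  53  53  57  55]
 [163 164 161 148 121 105  97  78  55  53  57  57]
 [163 163 163 162 156 148 145 117  61  54  54  58]
 [164 163 164 164 163 165 165 135  68  52  55  59]
 [162 165 163 163 163 167 167 139  69  52  57  56]
 [152 158 162 164 163 166 167 142  78  56  56  57]]
hole S [0.6164535  0.00533791 0.1055    ] T [0.61953876 0.0049768  0.1055    ] 2v (array([0.61972085, 0.00445367, 0.10243818]), np.float64(0.0017497587989059437))
pin [0.6158221  0.00728162 0.042     ]
pin [0.61897944 0.00550266 0.038     ]
```

```bash
python3 - <<'E'
from h import *
S=dict(np.load("pics/scene1.npz"))
for p,z in(((290.4,226.5),.1055),((291.0,248.2),.013),((290.3,241.5),.041),((290.3,241.0),.042)):print(p,onplane(S,p,z).round(4))
# pixel of candidate pin points
for X in((.6192,.0047,.042),(.6192,.0047,.012),(.6181,.0041,.1055)):
    c=S["R"]@np.array(X)+S["t"];print(X,(S["fx"]*c[0]/c[2]+S["cx"]).round(2),(S["fy"]*c[1]/c[2]+S["cy"]).round(2))
E
```

```text
(290.4, 226.5) [0.619  0.0058 0.1055]
(291.0, 248.2) [0.6188 0.0053 0.013 ]
(290.3, 241.5) [0.6208 0.0061 0.041 ]
(290.3, 241.0) [0.6217 0.0056 0.042 ]
(0.6192, 0.0047, 0.042) 290.98 241.42
(0.6192, 0.0047, 0.012) 291.11 248.27
(0.6181, 0.0041, 0.1055) 291.09 226.48
```

>>> play_rows --increments '[[[0,0,-0.008],[0,0,0],1],[[0,0,-0.008],[0,0,0],1],[[0,0,-0.008],[0,0,0],1],[[0,0,-0.008],[0,0,0],1],[[0,0,-0.006],[0,0,0],1],[[0,0,-0.004],[0,0,0],1],[[0,0,0],[0,0,0],1],[[0,0,0],[0,0,0],1]]'

```text
clock: 9.4
position: [0.5826, -0.0561, 0.0688]
tcp_rot: [0.0, 0.869, 0.494, 0.0]
wrist_force: [0.1, -0.3, -2.0]
opening: 0.0182
grip_force: 30.0
```

```bash
python3 st.py
```

```text
9.4 q [ 0.11  0.55 -0.14  1.83  0.11  0.77 -0.63] p [ 0.5826 -0.0561  0.0688] yaw_y -30.77 z [ 2.e-04 -0.e+00 -1.e+00] F [ 0.1 -0.3 -2. ] M [-0.07 -0.06 -0.03] op 0.0182 30.0
```

>>> play_rows --increments '[[[0.0003,0.0004,-0.004],[0,0,0],1],[[0,0,-0.003],[0,0,0],1],[[0,0,-0.002],[0,0,0],1],[[0,0,-0.002],[0,0,0],1],[[0,0,-0.001],[0,0,0],1],[[0,0,0],[0,0,0],1]]'

```text
clock: 10.0
position: [0.5827, -0.0558, 0.0566]
tcp_rot: [-0.0, 0.869, 0.494, -0.0]
wrist_force: [-0.8, 0.1, -3.0]
opening: 0.0178
grip_force: 30.0
```

```bash
python3 st.py
```

```text
10.0 q [ 0.1   0.57 -0.14  1.84  0.11  0.75 -0.63] p [ 0.5827 -0.0558  0.0566] yaw_y -30.77 z [-2.e-04 -0.e+00 -1.e+00] F [-0.8  0.1 -3. ] M [-0.06 -0.07  0.01] op 0.0178 30.0
```

>>> play_rows --increments '[[[0,0,-0.002],[0,0,0],1],[[0,0,-0.002],[0,0,0],1],[[0,0,-0.002],[0,0,0],1],[[0,0,0],[0,0,0],1]]'

```text
clock: 10.4
position: [0.5826, -0.0558, 0.0504]
tcp_rot: [-0.0, 0.869, 0.494, -0.0]
wrist_force: [0.2, -0.4, -1.3]
opening: 0.0179
grip_force: 30.0
```

```bash
python3 st.py
```

```text
10.4 q [ 0.1   0.57 -0.14  1.84  0.11  0.73 -0.64] p [ 0.5826 -0.0558  0.0504] yaw_y -30.77 z [-5.e-04  0.e+00 -1.e+00] F [ 0.2 -0.4 -1.3] M [-0.05 -0.06 -0.02] op 0.0179 30.0
```

>>> play_rows --increments '[[[0,0,-0.003],[0,0,0],1],[[0,0,-0.003],[0,0,0],1],[[0,0,-0.003],[0,0,0],1],[[0,0,-0.003],[0,0,0],1],[[0,0,-0.002],[0,0,0],1],[[0,0,-0.002],[0,0,0],1],[[0,0,-0.001],[0,0,0],1],[[0,0,0],[0,0,0],1]]'

```text
clock: 11.2
position: [0.5827, -0.0558, 0.0336]
tcp_rot: [-0.0, 0.869, 0.494, -0.0]
wrist_force: [-0.0, -0.4, -1.9]
opening: 0.0177
grip_force: 30.0
```

```bash
python3 st.py
```

```text
11.2 q [ 0.1   0.6  -0.14  1.85  0.12  0.7  -0.64] p [ 0.5827 -0.0558  0.0336] yaw_y -30.77 z [-2.e-04 -0.e+00 -1.e+00] F [-0.  -0.4 -1.9] M [-0.02 -0.11  0.02] op 0.0177 30.0
```

>>> play_rows --increments '[[[0.00125,-0.00065,-0.0005],[0,0,0.02],1],[[0.00125,-0.00065,0],[0,0,0.02],1],[[0.00125,-0.00065,-0.0005],[0,0,0.02],1],[[0.00125,-0.0006,0],[0,0,0.02],1],[[0.00125,-0.0006,-0.0005],[0,0,0.02],1],[[0.00125,-0.0006,0],[0,0,0.02],1],[[0.0013,-0.0006,0],[0,0,0.02],1],[[0.0013,-0.0006,0],[0,0,0.02],1],[[0,0,0],[0,0,0],1]]'

```text
clock: 12.1
position: [0.5931, -0.0609, 0.0323]
tcp_rot: [0.0, 0.827, 0.562, 0.0]
wrist_force: [0.7, 0.3, -2.6]
opening: 0.018
grip_force: 30.0
```

```bash
python3 st.py
```

```text
12.1 q [ 0.14  0.62 -0.18  1.82  0.16  0.72 -0.5 ] p [ 0.5931 -0.0609  0.0323] yaw_y -21.56 z [ 2.e-04 -0.e+00 -1.e+00] F [ 0.7  0.3 -2.6] M [ 0.01 -0.09  0.03] op 0.018 30.0
```

>>> play_rows --increments '[[[0,0,-0.0005],[0,0,0],1],[[0,0,-0.0005],[0,0,0],1],[[0,0,-0.0004],[0,0,0],1],[[0,0,0],[0,0,0],1],[[0,0,0],[0,0,0],1]]'

```text
clock: 12.6
position: [0.5929, -0.0607, 0.0308]
tcp_rot: [0.0, 0.827, 0.562, -0.0]
wrist_force: [-0.1, 0.4, -3.5]
opening: 0.0177
grip_force: 30.0
```

```bash
python3 st.py
```

```text
12.6 q [ 0.14  0.62 -0.18  1.82  0.16  0.71 -0.51] p [ 0.5929 -0.0607  0.0308] yaw_y -21.6 z [ 0. -0. -1.] F [-0.1  0.4 -3.5] M [-0.04 -0.08 -0.  ] op 0.0177 30.0
```

>>> play_rows --increments '[[[0.00066,-0.00025,0],[0,0,0.01],1],[[0.00066,-0.00025,0],[0,0,0.01],1],[[0.00066,-0.00025,0],[0,0,0.01],1],[[0,0,-0.0003],[0,0,0],1],[[0,0,0],[0,0,0],1]]'

```text
clock: 13.1
position: [0.5951, -0.0616, 0.0307]
tcp_rot: [0.0, 0.819, 0.574, 0.0]
wrist_force: [0.0, 0.1, 0.9]
opening: 0.0178
grip_force: 30.0
```

```bash
python3 st.py
```

```text
13.1 q [ 0.14  0.62 -0.19  1.82  0.16  0.72 -0.48] p [ 0.5951 -0.0616  0.0307] yaw_y -19.9 z [ 5.e-04 -1.e-04 -1.e+00] F [0.  0.1 0.9] M [-0.05 -0.01  0.07] op 0.0178 30.0
```

>>> play_rows --increments '[[[0.00066,-0.00024,0],[0,0,0.01],1],[[0,0,0],[0,0,0],1],[[0,0,0],[0,0,0],1]]'

```text
clock: 13.4
position: [0.5956, -0.0617, 0.0307]
tcp_rot: [0.0, 0.816, 0.579, 0.0]
wrist_force: [-0.7, -0.3, 2.1]
opening: 0.018
grip_force: 30.0
```

```bash
python3 st.py
```

```text
13.4 q [ 0.14  0.62 -0.19  1.82  0.17  0.72 -0.47] p [ 0.5956 -0.0617  0.0307] yaw_y -19.31 z [ 2.e-04 -1.e-04 -1.e+00] F [-0.7 -0.3  2.1] M [0.04 0.15 0.06] op 0.018 30.0
```

>>> play_rows --increments '[[[0.00066,-0.00023,0],[0,0,0.01],1],[[0,0,0],[0,0,0],1],[[0,0,0],[0,0,0],1]]'

```text
clock: 13.7
position: [0.5958, -0.0618, 0.0307]
tcp_rot: [-0.0, 0.813, 0.583, -0.0]
wrist_force: [-3.6, 0.3, 4.8]
opening: 0.0177
grip_force: 30.0
```

```bash
python3 st.py
```

```text
13.7 q [ 0.15  0.62 -0.19  1.81  0.17  0.72 -0.46] p [ 0.5958 -0.0618  0.0307] yaw_y -18.74 z [-7.e-04  2.e-04 -1.e+00] F [-3.6  0.3  4.8] M [ 0.19  0.57 -0.3 ] op 0.0177 30.0
```

Contact with the peg is felt: Fx is -3.6 N and the yaw matches the board. I'll release and withdraw.

>>> play_rows --increments '[[[0,0,0],[0,0,0],0.7],[[0,0,0],[0,0,0],0.6],[[0,0,0],[0,0,0],0.5],[[0,0,0],[0,0,0],0.3],[[0,0,0],[0,0,0],0.1],[[0,0,0],[0,0,0],0],[[0,0,0],[0,0,0],0],[[0,0,0],[0,0,0],0],[[0,0,0.01],[0,0,0],0],[[0,0,0.02],[0,0,0],0],[[0,0,0.03],[0,0,0],0],[[-0.01,0,0.04],[0,0,0],0],[[-0.02,0,0.04],[0,0,0],0],[[-0.03,-0.03,0.03],[0,0,0],0],[[-0.03,-0.05,0],[0,0,0],0],[[-0.03,-0.05,0],[0,0,0],0],[[-0.03,-0.05,0],[0,0,0],0],[[-0.03,-0.05,0],[0,0,0],0],[[0,-0.05,0],[0,0,0],0],[[0,-0.05,0],[0,0,0],0]]'

```text
clock: 15.7
position: [0.4335, -0.3641, 0.2008]
tcp_rot: [0.001, 0.813, 0.582, 0.0]
wrist_force: [0.9, 0.5, -0.2]
opening: 0.0459
grip_force: 0.0
```

```bash
python3 - <<'E'
from st import *;import cv2
st()
c=[]
for n,(x0,y0) in (("scene",(265,215)),("top",(265,185))):
    im=get_image(n);np.savez(f"pics/{n}2.npz",**im);c.append(cv2.resize(im["frame"][y0:y0+110,x0:x0+110,::-1],None,fx=3.6,fy=3.6,interpolation=cv2.INTER_CUBIC))
cv2.imwrite("pics/g4.png",np.hstack(c))
E
```

```text
15.7 q [ 0.69  0.37 -0.11  1.75  0.05  1.03  0.23] p [ 0.4335 -0.3641  0.2008] yaw_y -18.75 z [ 1.2e-03 -9.0e-04 -1.0e+00] F [ 0.9  0.5 -0.2] M [-0.   -0.19 -0.01] op 0.0459 0.0
```

View pics/g4.png

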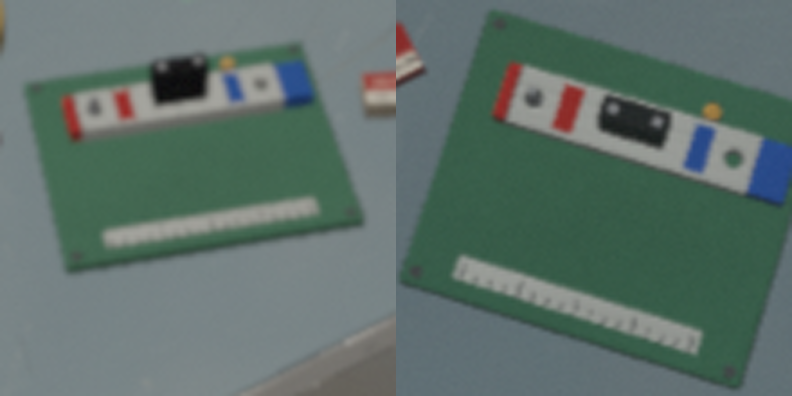

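The arm sits on the pin by the red hole (top crop (535,97)) with the blue end out. Its side is at the peg (712,112), on the robot's side. One quick check of angle and height before handing in.

```bash
python3 - <<'E'
from h import *
P=None
for n,box in(("top",(288,195,380,245)),("scene",(280,225,356,260))):
    im=dict(np.load(f"pics/{n}2.npz"))
    r=[(b[0],b[1]) for b in blobs(im,(0,150,90),(8,255,255),box,10)];b=[(x[0],x[1]) for x in blobs(im,(105,120,60),(125,255,255),box,10)]
    R=max((x[0] for x in r),key=lambda c:c[0]);B=min((x[0] for x in b),key=lambda c:c[0])
    X,Y=onplane(im,R,.026),onplane(im,B,.026);u=X-Y
    print(n,R,B,X.round(4),Y.round(4),"angle",np.degrees(np.arctan2(u[1],u[0])))
    g=blobs(im,(60,80,30),(90,255,160),(262,185,388,296),100)[0][2]
    q=cv2.approxPolyN(cv2.convexHull(np.argwhere(g)[:,::-1].astype(np.float32)),4,ensure_convex=True)[0].astype(float)
    w=np.array([onplane(im,p,.012)[:2] for p in q]);c=w.mean(0);e=np.roll(w,-1,0)-w;L=e[np.linalg.norm(e,axis=1)>.215];L=[l*np.sign(l[1]) for l in L]
    print("board",c.round(4),[np.degrees(np.arctan2(l[1],l[0])).round(2) for l in L])
    P=(P or [])+[(im,R,B)]
print("heights",two(P[0][0],P[0][1],P[1][0],P[1][1]),two(P[0][0],P[0][2],P[1][0],P[1][2]))
E
```

```text
top [312.4 214.7] [348.8 225.8] [ 0.6125 -0.0181  0.026 ] [ 0.5824 -0.1049  0.026 ] angle 70.86617598310491
board [ 0.5552 -0.0458] [np.float64(70.63), np.float64(70.83)]
scene [299.  243.8] [329.4 238.6] [ 0.6117 -0.0179  0.026 ] [ 0.5833 -0.1059  0.026 ] angle 72.13354736992102
board [ 0.5475 -0.0421] [np.float64(160.65), np.float64(45.77), np.float64(70.73)]
heights (array([ 0.61261992, -0.0182244 ,  0.02499074]), np.float64(0.00047208478056319893)) (array([ 0.58198401, -0.10482305,  0.02784381]), np.float64(0.0002003686618381671))
```

```bash
python3 -c "
from bench import *
print(close_job())"
```

```text
the job is handed in; nothing more can be done
None
```

The swing arm is refitted on the pin by its red-end hole, lying flat and released against the brass peg on the robot's side with the blue nose out. I handed the job in at about 16 s of the 64 s allowed; the verdict was not returned.

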